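# Open the square olive jar in the jar brace

### The arm

A 6-joint arm with a two-finger parallel gripper is mounted at the origin on the work surface. World frame = base frame: x ahead of the robot, y to its left, z up, the work surface at z = 0. Lengths are in m, angles in degrees, forces in N, time in s.
With the tool pointing down it reaches from about 0.25 to 0.725 m from the base axis. Payload 9.7 kg.
Tool frame: the origin (TCP) lies midway between the tips of the shut fingers; the grasp point (between the pads) lies 19 mm behind it; y points along the fingers, x is the direction in which the jaws open and shut, and the axes are right-handed (so a half turn about y gives the same grasp; the last joint's range is limited). The gripper opens to 85 mm and grips with 20 to 120 N. Pads are 22 mm wide; open, the fingers measure 114 mm over their backs; the gripper's body (76 mm by 85 mm) begins 54 mm behind the grasp point. The pads swing forward as they close: fully open they stand 13 mm farther back than shut.
Start: joints at [0, 4.979, 10.078, 95.1, 0, 90], TCP at [0.55, -0, 0.231] pointing down, gripper open.
Joint ranges: [-179.16, 179.16], [-48.56, 103.87], [-65.8, 70.77], [-126.05, 130.52], [-82.76, 87.17], [-180, 180]. Speed limits (degrees/s): [127.2, 127.2, 147.25, 180, 180, 180].

### API

Orientations are given as [roll, pitch, yaw] about the fixed x, y, z axes, in that order (R = Rz(yaw) Ry(pitch) Rx(roll)).
In Python, from workcell import get_obs, camera, job_done gives the robot as it stands.
- The arm moves only by the tool play_rows, never from a script. Its argument "moves" is a list of rows, each a list of 3 entries, a list of its own where there are three numbers: the turn, a rotation vector about the tool's x, y, z in degrees, then the shift along the tool's x, y, z in m, then the opening in per cent of the stroke, from 0 (shut) to 100 (fully open). A call has exactly 5 rows; each row is the pose to reach, as a shift and turn from the pose commanded when the call began, along the tool's axes at that moment; what a row does not reach only later rows make up. A row lasts 1/10 s, in which the tool goes at most 50 mm and 8.59 degrees, less where a joint would pass 70% of its speed; a pose out of reach is approached as far as the arm can. A call with a gripper value outside its range is refused whole. The fingers move at their own pace and stop on an object; "grip_force" is the grip in N (left out, the last holds). Time passes only in rows, so rows that repeat a pose let the fingers close, or fill a call up. It gives the time, the measured TCP pose, the force and the opening at its end, in the units of the state.
- get_obs(): the state, without advancing time (a new reading comes with each control period).
- camera(name): name is "scene" or "side" or "wrist"; returns a dict with "img" (420x560x3 uint8, red, green, blue), "fov_y" (degrees; the focal length in pixels is half the picture's height over the tangent of half this angle, whatever the lens; pixels are square), "cx", "cy" (the principal point, pixels), "world_from_camera" (4x4, takes a point from camera to world coordinates). Camera axes: x right, y up, looking along -z (the intrinsics and any distortion apply to the point x, -y, -z); pixel columns grow to the right and rows downward; lengths in m; the calibration is good to about 2 mm. A picture is of the moment at which its call begins. There is no depth.
- job_done(): hands the job in, once; it reports no verdict.
The state is a dict: "time": time; "q": joint angles; "qd": joint speeds; "joint_efforts": joint torques, N m; "ee_pos": TCP position; "tcp_rot": TCP orientation; "wrist_force": force on the tool from outside, world axes, zero at the start; "torque": the same for the moment, N m; "opening": finger opening in m.
Only numpy, scipy, OpenCV 4.12 (cv2) and the standard library are available. Lean on these libraries where they do the work, as an engineer would, in place of code of your own. Each camera call takes 0.05 s, during which the arm holds its last target.

### The job

Stand the square jar, cap still tight, all the way down in the square well of the jar brace so that it cannot turn. Then unscrew its cap anticlockwise, stop turning as soon as it comes free, and lift it straight up; finish still gripping the cap level, a couple of centimetres clear above the jar's mouth, with the jar left standing in the brace. Leave the other things on the counter alone.

Things in the scene. Friction and masses are not known exactly. Their poses are not given: they have to be found in the camera images.
- jar: Square glass jar of green olives. Body 68 x 68 mm, 85 mm tall; above it a round neck whose mouth is 105 mm above the underside. With its cap on it is 121 mm tall and weighs 0.35 to 0.6 kg. Origin: centre of the underside; z up, x and y square to its faces (a quarter turn looks the same). It may be carried by its cap.
- cap: Round ribbed brass-coloured (golden orange) screw cap of the square jar, 60 mm across and 30 mm tall, 50 g. Origin: centre of its lower rim, 91 mm above the jar's underside when closed (6 mm gap below the rim to the jar's shoulder); z up along its axis. On the closed jar it has up to 2 mm of sideways and 1 mm of vertical play. Its rim clears the jar's mouth when lifted more than 14 mm from closed.
- brace: White plastic block, 105 x 105 mm and 45 mm tall, fixed to the counter by a steel strap (165 mm long along its y axis, 6 mm thick), with an open square well 73 mm wide and 37 mm deep, its rim bevelled. Origin: centre of the underside; the well is centred on it with sides along x and y; the well's floor is 8 mm above the origin.
- thread (a joint): How far the cap has been unscrewed, rad: 0 = tight, grows as the cap turns anticlockwise seen from above; the turning resists with about 0.3 N m all the way. The cap is held by two lugs: it comes free to lift at about 1.0, lifts easiest at 1.3 and would catch on the next lugs from about 1.6. It keeps its value when the cap is lifted off.
- squeeze_bottle: Bystander: yellow squeeze bottle with a white nozzle, 54 mm across, 188 mm tall. Origin: centre of the underside.
- round_jar: Bystander: closed round glass jar, 72 mm across, 120 mm tall. Origin: centre of the underside.
- prep_bowl: Bystander: small steel bowl, 90 mm across, 50 mm tall. Origin: centre of the underside.
Things that resemble listed ones, but are neither listed nor needed, are in the scene too. What is shaped like the jar but turquoise is not meant.

How it is judged:
By the outcome, as a careful person would: the job done as asked, in the order asked, and still so for the second after the job is handed in, while the arm keeps its last pose, push and grip.
It also fails if it takes over 38 s, if anything falls off the work surface, if the arm or the gripper's body presses on something with over 40 N, if the wrist force passes 120 N, or if a joint passes its speed limit or range.

## Working session

There is one attempt and no reset: what is moved stays moved. The work goes in short steps, Python scripts to look and compute and a tool call to move; the robot and the scene stay as the last step left them, time stands still between calls to the robot, and variables do not carry over. Pictures are saved under pics/ and viewed, and the job is handed in when it is done.

Besides the shell and the picture viewer there is one more tool, called after ">>>" by a JSON object that holds its "name" and its "arguments". play_rows: Moves the arm, as the interface text tells. Its arguments: {"type":"object","properties":{"moves":{"type":"array"},"grip_force":{"type":"number"}},"required":["moves"]}

```bash
mkdir -p pics; ls; python3 - <<'E'
from workcell import get_obs,camera
import cv2,numpy as np
o=get_obs();print(o)
for n in ["scene","side","wrist"]:
    c=camera(n);cv2.imwrite(f"pics/{n}0.png",c["img"][:,:,::-1]);print(n,c["fov_y"],c["cx"],c["cy"],[k for k in c if k!='img']);print(np.round(c["world_from_camera"],4))
E
```

```text
pics
{'time': 0.0, 'q': array([ 4.61479166e-04,  5.01221220e+00,  1.00356202e+01,  9.51001750e+01,
       -1.98361784e-04,  8.99995769e+01]), 'qd': array([ 0.0625689 , -0.02414647, -0.02372619,  0.00600989, -0.07068259,
        0.12011964]), 'joint_efforts': array([ 7.68234549e-04, -5.20392072e+01,  4.64802504e+01,  1.63646933e-02,
        2.23589603e-05, -6.77332673e-05]), 'ee_pos': array([5.49774415e-01, 3.44137617e-06, 2.30582848e-01]), 'tcp_rot': array([-9.00001978e+01,  7.67669550e-02,  8.84552100e-04]), 'wrist_force': array([-0.7761287 ,  0.6106058 ,  0.19009127]), 'torque': array([-0.02883723, -0.00176419, -0.01787406]), 'opening': 0.08534533797860464}
scene 54.863840223576425 287.2882984517108 208.1375788281654 ['fov_y', 'cx', 'cy', 'world_from_camera']
[[ 0.0367 -0.5295  0.8475  1.2664]
 [ 0.999   0.0398 -0.0184 -0.0152]
 [-0.024   0.8474  0.5304  0.5496]
 [ 0.      0.      0.      1.    ]]
side 52.51668981279916 280.285022053859 209.29980678043387 ['fov_y', 'cx', 'cy', 'world_from_camera']
[[-0.7531  0.3168 -0.5766  0.1079]
 [-0.6578 -0.351   0.6664  0.5296]
 [ 0.0087  0.8812  0.4727  0.471 ]
 [ 0.      0.      0.      1.    ]]
wrist 71.27813685291501 277.0201740458042 208.80911753302186 ['fov_y', 'cx', 'cy', 'world_from_camera']
[[ 1.000e+00  5.000e-04  8.000e-04  5.502e-01]
 [-7.000e-04  9.463e-01  3.232e-01  8.350e-02]
 [-6.000e-04 -3.232e-01  9.463e-01  3.733e-01]
 [ 0.000e+00  0.000e+00  0.000e+00  1.000e+00]]
```

View pics/scene0.png

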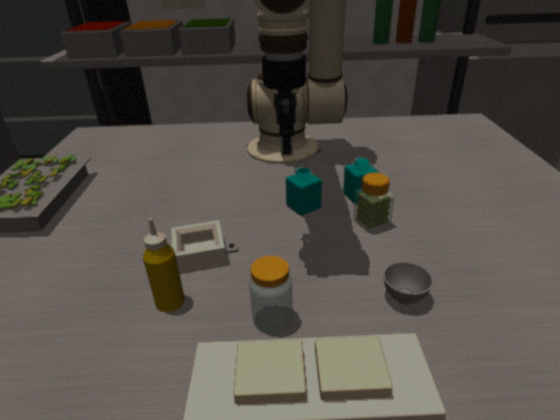

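View pics/side0.png

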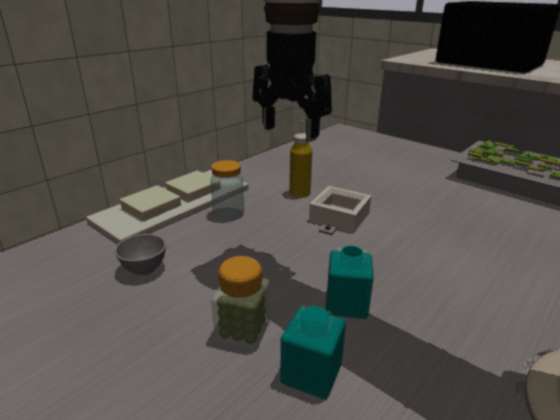

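View pics/wrist0.png

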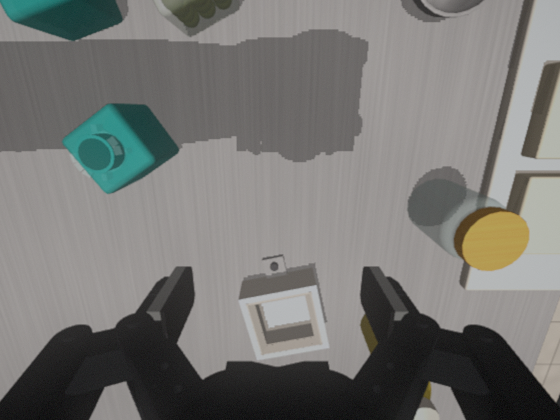

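```bash
cat > h.py <<'E'
import numpy as np,cv2
from scipy.optimize import least_squares
def intr(c):
    f=210/np.tan(np.radians(c["fov_y"]/2)); return f,c["cx"],c["cy"]
def proj(c,P):
    P=np.atleast_2d(P); T=np.linalg.inv(c["world_from_camera"]); p=P@T[:3,:3].T+T[:3,3]
    f,cx,cy=intr(c); return np.c_[cx+f*p[:,0]/-p[:,2], cy+f*(-p[:,1])/-p[:,2]]
def ray(c,uv):
    f,cx,cy=intr(c); d=np.array([(uv[0]-cx)/f,-(uv[1]-cy)/f,-1.]); T=c["world_from_camera"]
    return T[:3,3],T[:3,:3]@d
def onz(c,uv,z):
    o,d=ray(c,uv); return o+d*(z-o[2])/d[2]
def tri(cs,uvs):
    A=np.zeros((3,3));b=np.zeros(3)
    for c,uv in zip(cs,uvs):
        o,d=ray(c,uv);d=d/np.linalg.norm(d);M=np.eye(3)-np.outer(d,d);A+=M;b+=M@o
    return np.linalg.solve(A,b)
E
python3 - <<'E'
from h import *
from workcell import camera
import pickle
cs={n:camera(n) for n in ["scene","side","wrist"]}
pickle.dump(cs,open("c0.pkl","wb"))
def crop(n,r,k,out):
    x0,y0,x1,y1=r; im=cs[n]["img"][y0:y1,x0:x1,::-1]
    im=cv2.convertScaleAbs(im,alpha=1.6); return cv2.resize(im,None,fx=k,fy=k,interpolation=cv2.INTER_CUBIC)
a=crop("scene",(340,150,420,240),6,0);cv2.imwrite("pics/jar_scene.png",a)
a=crop("side",(190,245,300,355),5,0);cv2.imwrite("pics/jar_side.png",a)
a=crop("scene",(150,205,250,280),7,0);cv2.imwrite("pics/br_scene.png",a)
a=crop("side",(300,175,380,240),8,0);cv2.imwrite("pics/br_side.png",a)
a=crop("wrist",(225,245,345,365),5,0);cv2.imwrite("pics/br_wrist.png",a)
w=cs
P=tri([w["scene"],w["side"]],[(375,181),(240,271)]);print("cap approx",P)
print("brace",tri([w["scene"],w["side"],w["wrist"]],[(198,238),(341,201),(284,323)]))
E
```

```text
cap approx [0.46669487 0.20105823 0.1126669 ]
brace [ 0.55858037 -0.19478696  0.04142883]
```

View pics/jar_scene.png

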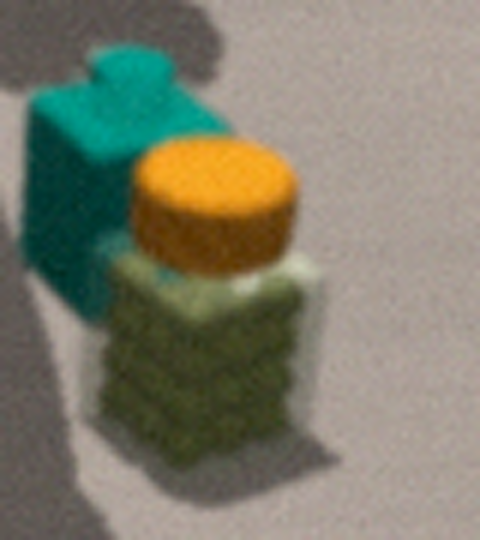

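View pics/jar_side.png

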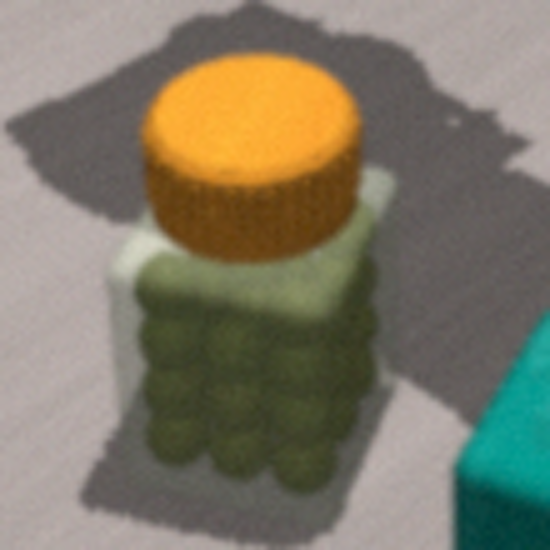

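View pics/br_scene.png

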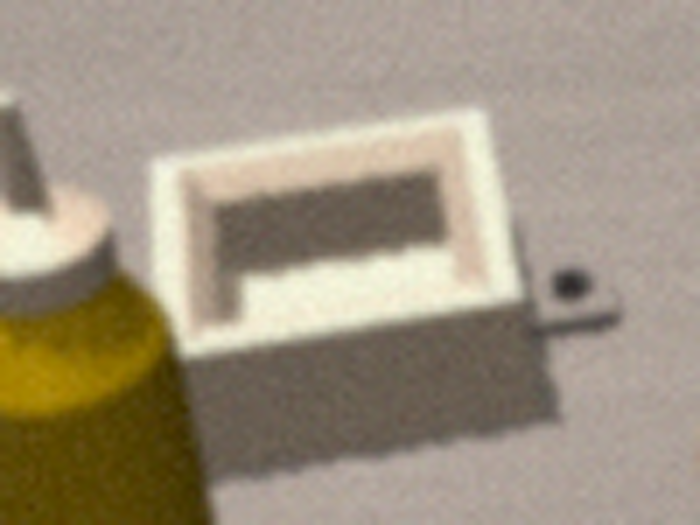

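View pics/br_side.png

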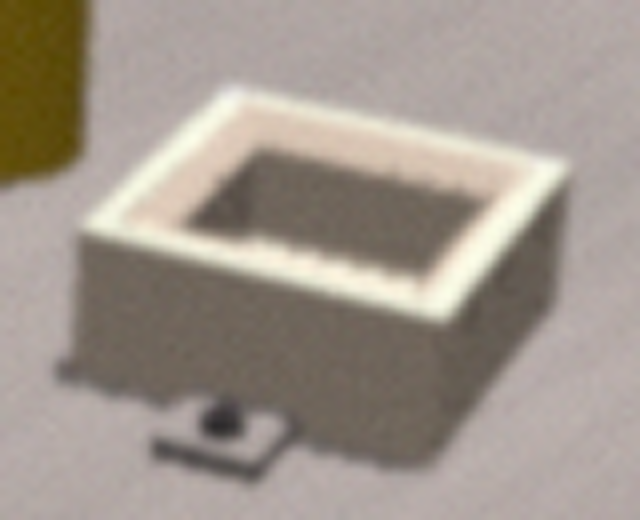

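View pics/br_wrist.png

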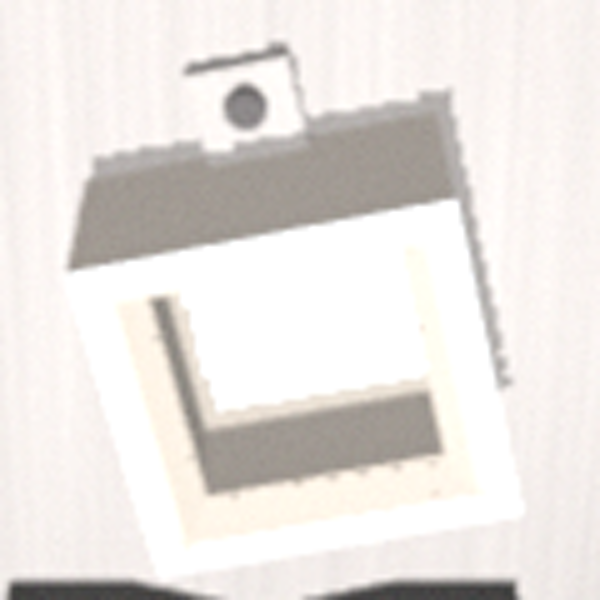

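```bash
cat > fit.py <<'E'
from h import *
import pickle
cs=pickle.load(open("c0.pkl","rb"))
def un(pts,k,off): return (np.array(pts)+.5)/k-.5+np.array(off)
B={"scene":un([(155,160),(485,112),(522,298),(188,355)],7,(150,205)),
"side":un([(570,165),(447,322),(80,230),(235,90)],8,(300,175)),
"wrist":un([(165,575),(70,270),(460,198),(525,515)],5,(225,245))}
h=.0525
def corners(x,y,a,z=.045):
    R=np.array([[np.cos(a),-np.sin(a)],[np.sin(a),np.cos(a)]])
    c=np.array([(-h,-h),(-h,h),(h,h),(h,-h)])@R.T+[x,y]
    return np.c_[c,np.full(4,z)]
def res(p,names):
    return np.concatenate([(proj(cs[n],corners(*p))-B[n]).ravel() for n in names])
for names in (["scene","side","wrist"],["scene"],["side"],["wrist"]):
    s=least_squares(res,[.56,-.19,0.2],args=(names,)); print(names,np.round(s.x,4),np.degrees(s.x[2]),np.round(s.fun,1))
print("turq", tri([cs["scene"],cs["side"]],[(362,161),(316,315)]),tri([cs["scene"],cs["side"]],[(303,172),(351,253)]))
# cap silhouettes
t=np.linspace(0,2*np.pi,72)
obs={}
for n,(r) in {"scene":(340,150,420,240),"side":(190,245,300,355)}.items():
    hsv=cv2.cvtColor(cs[n]["img"],cv2.COLOR_RGB2HSV); m=cv2.inRange(hsv,(5,150,40),(25,255,255))
    mm=np.zeros_like(m);x0,y0,x1,y1=r;mm[y0:y1,x0:x1]=m[y0:y1,x0:x1]
    mm=cv2.morphologyEx(mm,cv2.MORPH_OPEN,np.ones((3,3)))
    ys,xs=np.nonzero(mm);obs[n]=np.array([xs.min()-.5,ys.min()-.5,xs.max()+.5,ys.max()+.5]);print(n,obs[n])
def r2(p):
    o=[]
    P=np.concatenate([np.c_[p[0]+.03*np.cos(t),p[1]+.03*np.sin(t),np.full(72,p[2]+z)] for z in (0,.03)])
    for n in obs:
        q=proj(cs[n],P);o+=list(np.r_[q.min(0),q.max(0)]-obs[n])
    return o
s=least_squares(r2,[.46,.2,.091]);print("cap",s.x,np.round(s.fun,1))
E
python3 fit.py
```

```text
['scene', 'side', 'wrist'] [ 0.5605 -0.1945  0.2209] 12.656682022167438 [-0.6 -0.1 -0.2 -0.9  0.4 -0.2 -4.4  0.8 -0.9  0.2 -1.4  0.1 -1.4  0.1
 -1.9 -0.2 -0.8 -0.4 -1.   0.3 -0.9 -0.4 -0.7 -1.1]
['scene'] [ 0.5605 -0.1919  0.2415] 13.837583652768103 [ 0.1  0.2  0.4 -1.1  2.1 -0.7 -2.5  0.9]
['side'] [ 0.5584 -0.197   0.2164] 12.401404324830114 [ 0.5  0.1 -0.   0.  -0.  -0.  -0.5 -0.3]
['wrist'] [ 0.5617 -0.1951  0.2148] 12.307908419067125 [-0.3 -0.2  0.1  0.4  0.2  0.2 -0.1 -0.6]
turq [0.33946984 0.1955252  0.10352622] [0.38398642 0.04391598 0.10063008]
scene [361.5 172.5 388.5 195.5]
side [218.5 255.5 261.5 296.5]
cap [0.46631437 0.20063303 0.09052097] [-1.3 -0.9 -0.1  0.4 -0.7 -1.  -0.1  1.3]
```

>>> {"name": "play_rows", "arguments": {"moves": [[[0,0,0],[-0.017,0,0.04],100],[[0,0,0],[-0.034,0,0.08],100],[[0,0,0],[-0.051,0,0.12],100],[[0,0,0],[-0.068,0,0.16],100],[[0,0,0],[-0.084,0,0.2],100]]}}

```text
time: 0.8
ee_pos: [0.465, 0.2014, 0.2314]
tcp_rot: [-90.0, -0.0, -0.0]
wrist_force: [1.3, 0.4, 0.0]
opening: 0.0855
```

```bash
python3 - <<'E'
from h import *
from workcell import *
import pickle
c=camera("wrist");o=get_obs();print(o["time"],o["ee_pos"],o["q"],o["tcp_rot"])
pickle.dump(c,open("c1.pkl","wb"))
cv2.imwrite("pics/w1.png",cv2.convertScaleAbs(c["img"][:,:,::-1],alpha=1.4))
im=c["img"][100:320,170:390,::-1]
cv2.imwrite("pics/w1c.png",cv2.resize(cv2.convertScaleAbs(im,alpha=1.4),None,fx=2.7,fy=2.7,interpolation=cv2.INTER_CUBIC))
E
```

```text
0.85 [0.46312009 0.2058969  0.23137012] [ 23.89364165  -0.95998613   3.9785899   94.92537812   0.1345128
 113.73181088] [-8.98715501e+01  4.20535606e-02  1.61893406e-01]
```

View pics/w1.png

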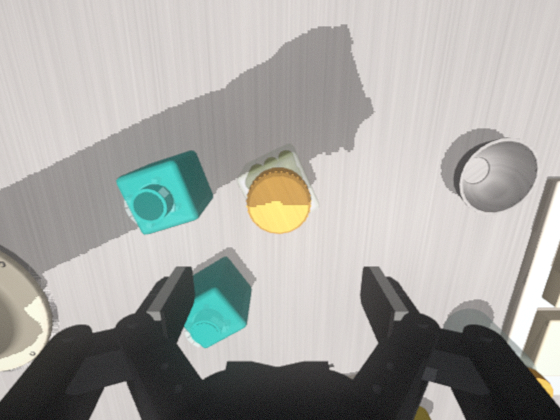

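View pics/w1c.png

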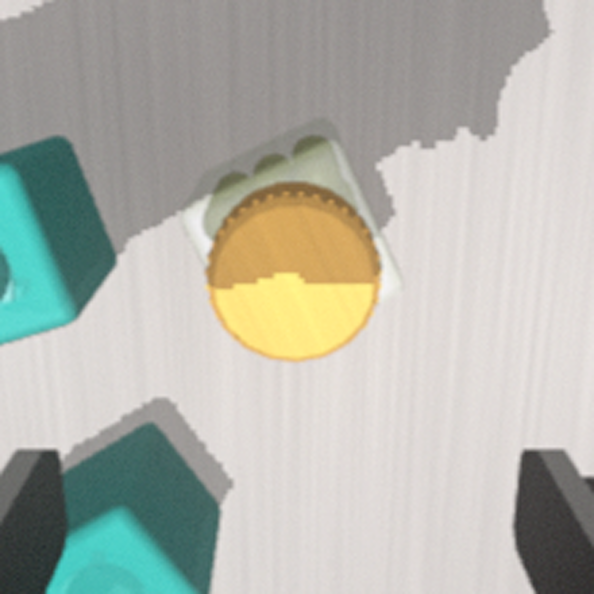

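```bash
python3 - <<'E'
from h import *
import pickle
c=pickle.load(open("c1.pkl","rb"))
hsv=cv2.cvtColor(c["img"],cv2.COLOR_RGB2HSV); m=cv2.inRange(hsv,(8,100,40),(30,255,255));mm=np.zeros_like(m);mm[150:250,220:330]=m[150:250,220:330]
ys,xs=np.nonzero(mm);print(xs.min(),xs.max(),ys.min(),ys.max())
t=np.linspace(0,2*np.pi,100)
ob=np.array([xs.min()-.5,xs.max()+.5,ys.max()+.5])
def r(p):
    q=proj(c,np.c_[p[0]+.03*np.cos(t),p[1]+.03*np.sin(t),np.full(100,.121)]);return [q[:,0].min()-ob[0],q[:,0].max()-ob[1],q[:,1].max()-ob[2]]
s=least_squares(r,[.466,.2]);print(s.x,s.fun)
x,y=s.x
k=2.7;big=cv2.resize(cv2.convertScaleAbs(c["img"][100:320,170:390,::-1],alpha=1.4),None,fx=k,fy=k,interpolation=cv2.INTER_CUBIC)
out=[]
for a in (22,27):
    b=big.copy();R=np.radians(a)
    for z,col in ((0.,(0,0,255)),(.085,(255,0,0))):
        sq=.034*np.array([(1,1),(-1,1),(-1,-1),(1,-1)]);A=np.array([[np.cos(R),-np.sin(R)],[np.sin(R),np.cos(R)]])
        P=np.c_[sq@A.T+[x,y],np.full(4,z)];q=((proj(c,P)-[170,100]+.5)*k).astype(int)
        cv2.polylines(b,[q],True,col,1)
    out.append(b[60:360,120:460])
cv2.imwrite("pics/ov.png",np.hstack(out))
E
```

```text
247 310 168 233
[0.46671304 0.20383583] [-1.09113611  1.09025198  0.08993314]
```

View pics/ov.png

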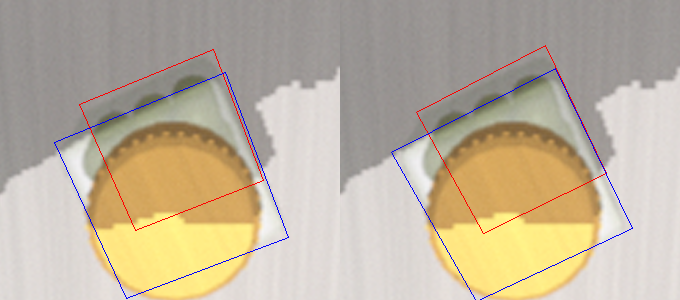

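```bash
python3 - <<'E'
from h import *
from workcell import *
import pickle
cs=pickle.load(open("c0.pkl","rb"))
for uv,n in (((167,306),"scene"),((300,193),"side")): print(n,onz(cs[n],uv,0))
print(tri([cs["scene"],cs["side"]],[(158,240),(302,139)]))
c=camera("wrist");o=get_obs();print(o["time"],o["ee_pos"],o["qd"],o["tcp_rot"])
pickle.dump(c,open("c2.pkl","wb"))
hsv=cv2.cvtColor(c["img"],cv2.COLOR_RGB2HSV); m=cv2.inRange(hsv,(8,100,40),(30,255,255));mm=np.zeros_like(m);mm[140:260,210:340]=m[140:260,210:340]
ys,xs=np.nonzero(mm);t=np.linspace(0,2*np.pi,100)
ob=np.array([xs.min()-.5,xs.max()+.5,ys.max()+.5])
def r(p):
    q=proj(c,np.c_[p[0]+.03*np.cos(t),p[1]+.03*np.sin(t),np.full(100,.121)]);return [q[:,0].min()-ob[0],q[:,0].max()-ob[1],q[:,1].max()-ob[2]]
s=least_squares(r,[.466,.2]);print(s.x,s.fun)
E
```

```text
scene [ 0.71519653 -0.23272878  0.        ]
side [ 0.70267052 -0.23319514  0.        ]
[ 0.69907115 -0.22709145  0.14264684]
0.9 [0.46422095 0.20365963 0.23134861] [-4.32616424  0.31994679  0.18325904  0.07266382 -1.58918089 -4.5440439 ] [-8.99428998e+01  1.62212091e-02  2.66656414e-01]
[0.46652546 0.20456295] [-0.93396966  0.9329965   0.07639004]
```

>>> {"name": "play_rows", "arguments": {"moves": [[[0,-8,0],[0,0.0,0.002],100],[[0,-16,0],[0,0,0.002],100],[[0,-24,0],[0,0,0.002],100],[[0,-32,0],[0,0,0.002],100],[[0,-40,0],[0,0,0.002],100]]}}

```text
time: 1.4
ee_pos: [0.4662, 0.2016, 0.2312]
tcp_rot: [-90.0, 0.0, 40.3]
wrist_force: [0.7, -0.0, -0.4]
opening: 0.0855
```

>>> {"name": "play_rows", "arguments": {"moves": [[[0,-8,0],[0,0.0,0],100],[[0,-16,0],[0,0,0],100],[[0,-24,0],[0,0,0],100],[[0,-32,0],[0,0,0],100],[[0,-40,0],[0,0,0],100]]}}

```text
time: 1.9
ee_pos: [0.4662, 0.2015, 0.2313]
tcp_rot: [-90.0, 0.0, 80.3]
wrist_force: [0.7, 0.4, -0.2]
opening: 0.0853
```

>>> {"name": "play_rows", "arguments": {"moves": [[[0,-5,0],[0,0.0,0],100],[[0,-10,0],[0,0,0],100],[[0,-10,0],[0,0,0],100],[[0,-10,0],[0,0,0],100],[[0,-10,0],[0,0,0],100]]}}

```text
time: 2.4
ee_pos: [0.4661, 0.2018, 0.2313]
tcp_rot: [-90.0, 0.0, 89.9]
wrist_force: [0.8, 0.5, 0.6]
opening: 0.0854
```

```bash
cat > capw.py <<'E'
from h import *
from workcell import *
def fitcap(c,box,z=.121):
    x0,x1,y0,y1=box
    hsv=cv2.cvtColor(c["img"],cv2.COLOR_RGB2HSV); m=cv2.inRange(hsv,(8,100,40),(30,255,255));mm=np.zeros_like(m);mm[y0:y1,x0:x1]=m[y0:y1,x0:x1]
    ys,xs=np.nonzero(mm);t=np.linspace(0,2*np.pi,100)
    ob=np.array([xs.min()-.5,xs.max()+.5,ys.max()+.5])
    def r(p):
        q=proj(c,np.c_[p[0]+.03*np.cos(t),p[1]+.03*np.sin(t),np.full(100,z)]);return [q[:,0].min()-ob[0],q[:,0].max()-ob[1],q[:,1].max()-ob[2]]
    s=least_squares(r,[.466,.2]);return s.x,s.fun
E
python3 - <<'E'
from capw import *
c=camera("wrist");o=get_obs();print(o["time"],o["ee_pos"],o["q"],o["tcp_rot"],o["wrist_force"])
print(np.round(c["world_from_camera"],4))
cv2.imwrite("pics/w3.png",cv2.convertScaleAbs(c["img"][:,:,::-1],alpha=1.4))
print(fitcap(c,(200,350,120,270)))
E
```

```text
2.45 [0.46607401 0.20186742 0.23128129] [ 2.34193048e+01 -8.01714864e-01  4.12505393e+00  9.49256901e+01
 -1.34411108e-03  2.35164975e+01] [-9.00015254e+01  8.02074874e-04  8.99028072e+01] [ 0.53298281 -0.05027082 -0.01527328]
[[ 0.0029 -0.9465 -0.3226  0.3833]
 [ 1.      0.0023  0.0021  0.2025]
 [-0.0012 -0.3226  0.9465  0.3739]
 [ 0.      0.      0.      1.    ]]
(array([0.46406634, 0.20196762]), array([-0.61728401,  0.61680424,  0.05077862]))
```

View pics/w3.png

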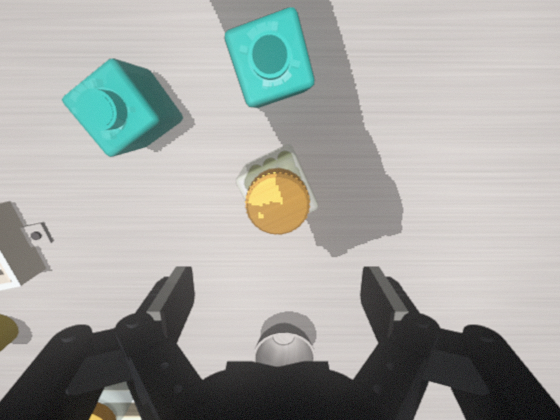

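>>> {"name": "play_rows", "arguments": {"moves": [[[0,0,0],[0,0.04,0],100],[[0,0,0],[0,0.08,0],100],[[0,0,0],[0,0.115,0],100],[[0,0,0],[0,0.135,0],100],[[0,0,0],[0,0.145,0],100]]}}

```text
time: 2.95
ee_pos: [0.465, 0.2015, 0.0841]
tcp_rot: [-89.9, 0.1, 90.0]
wrist_force: [-0.5, 0.1, 0.8]
opening: 0.0854
```

>>> {"name": "play_rows", "arguments": {"moves": [[[0,0,0],[0,0,0],100],[[0,0,0],[0,0,0],60],[[0,0,0],[0,0,0],40],[[0,0,0],[0,0,0],40],[[0,0,0],[0,0,0],40]], "grip_force": 50}}

```text
time: 3.45
ee_pos: [0.4669, 0.2024, 0.0881]
tcp_rot: [-90.2, -0.1, 90.0]
wrist_force: [-1.3, -0.6, 6.7]
opening: 0.0589
```

```bash
python3 - <<'E'
from capw import *
o=get_obs();print(o["time"],o["ee_pos"],o["tcp_rot"],o["wrist_force"],o["opening"])
c=camera("side");cv2.imwrite("pics/s4.png",cv2.resize(cv2.convertScaleAbs(c["img"][180:380,140:380,::-1],alpha=1.5),None,fx=3,fy=3))
E
```

```text
3.45 [0.46692354 0.20236513 0.08808818] [-9.01574682e+01 -6.16361210e-02  8.99939564e+01] [-1.29829403 -0.58628818  6.65909566] 0.05892001906221711
```

View pics/s4.png

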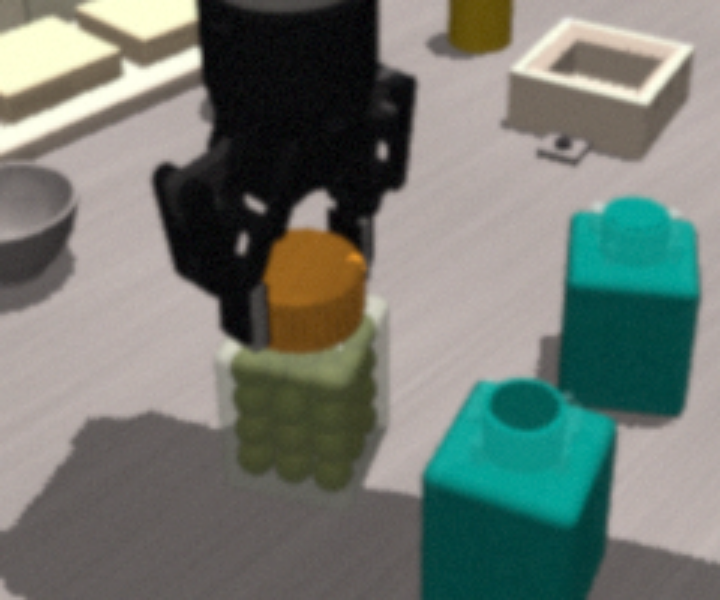

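>>> {"name": "play_rows", "arguments": {"moves": [[[0,0,0],[0,-0.01,0],40],[[0,0,0],[0,-0.035,0],40],[[0,0,0],[0,-0.065,0],40],[[0,0,0],[0,-0.1,0],40],[[0,0,0],[0,-0.13,0],40]], "grip_force": 60}}

```text
time: 4.0
ee_pos: [0.4658, 0.2019, 0.2183]
tcp_rot: [-90.0, -0.0, 90.0]
wrist_force: [0.8, 0.8, -4.3]
opening: 0.0585
```

>>> {"name": "play_rows", "arguments": {"moves": [[[0,0,0],[0,0,0],40],[[0,0,0],[0,0,0],40],[[0,0,0],[0,0,0],40],[[0,0,0],[0,0,0],40],[[0,0,0],[0,0,0],40]]}}

```text
time: 4.5
ee_pos: [0.4656, 0.2018, 0.2151]
tcp_rot: [-89.9, 0.0, 90.0]
wrist_force: [1.0, 0.3, -4.4]
opening: 0.0588
```

```bash
python3 - <<'E'
from capw import *
import pickle
o=get_obs();print(o["time"],o["ee_pos"],o["tcp_rot"],o["wrist_force"],o["opening"])
d={n:camera(n) for n in ("side","scene","wrist")};pickle.dump(d,open("c5.pkl","wb"))
a=cv2.resize(cv2.convertScaleAbs(d["side"]["img"][130:330,150:350,::-1],alpha=1.5),None,fx=2,fy=2,interpolation=3)
b=cv2.resize(cv2.convertScaleAbs(d["scene"]["img"][80:230,310:460,::-1],alpha=1.5),(400,400),interpolation=3)
cv2.imwrite("pics/s5.png",np.hstack([a,b]))
cv2.imwrite("pics/w5.png",cv2.convertScaleAbs(d["wrist"]["img"][:,:,::-1],alpha=1.4))
E
```

```text
4.5 [0.46559956 0.20180377 0.21510174] [-8.98997045e+01  4.61527488e-02  8.99987104e+01] [ 1.01136441  0.33348618 -4.3642254 ] 0.058784271567392785
```

View pics/s5.png

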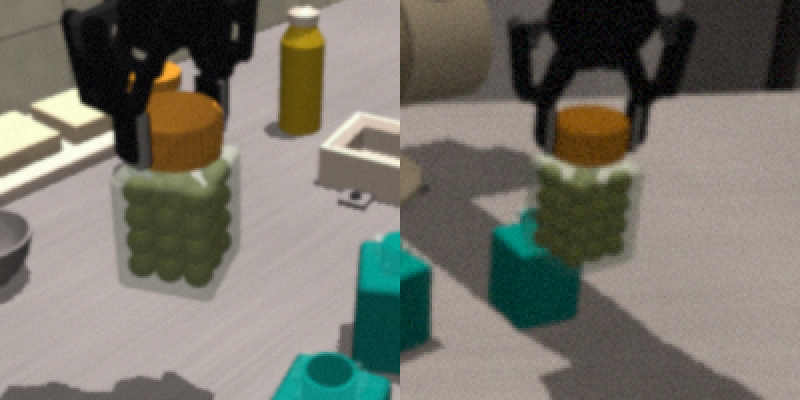

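View pics/w5.png

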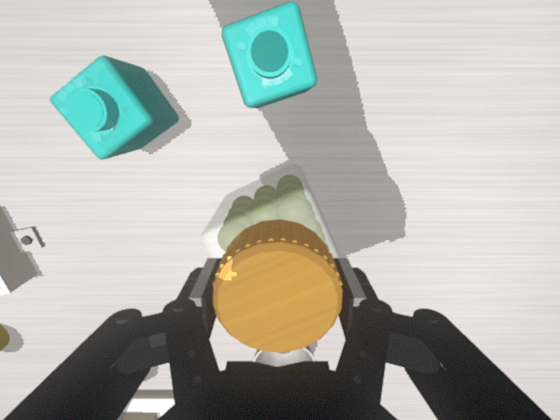

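```bash
cat > ovl.py <<'E'
from h import *
def sq(x,y,z,a,hh=.034):
    R=np.radians(a);A=np.array([[np.cos(R),-np.sin(R)],[np.sin(R),np.cos(R)]])
    return np.c_[hh*np.array([(1,1),(-1,1),(-1,-1),(1,-1)])@A.T+[x,y],np.full(4,z)]
def ov(c,box,k,x,y,z,a,alpha=1.5):
    x0,x1,y0,y1=box
    b=cv2.resize(cv2.convertScaleAbs(c["img"][y0:y1,x0:x1,::-1],alpha=alpha),None,fx=k,fy=k,interpolation=3)
    f=lambda P:((proj(c,P)-[x0,y0]+.5)*k).astype(int)
    lo,hi=f(sq(x,y,z,a)),f(sq(x,y,z+.085,a))
    cv2.polylines(b,[lo],True,(0,0,255),1);cv2.polylines(b,[hi],True,(255,0,0),1)
    for p,q in zip(lo,hi): cv2.line(b,tuple(map(int,p)),tuple(map(int,q)),(0,255,255),1)
    return b
E
python3 - <<'E'
from ovl import *
import pickle
d=pickle.load(open("c5.pkl","rb"))
p=(.4656,.2018,.127,23.5)
a=ov(d["side"],(180,290,160,290),4,*p)
b=ov(d["scene"],(340,415,105,195),5,*p)
w=ov(d["wrist"],(190,360,150,320),3,*p,alpha=1.3)
H=520
cv2.imwrite("pics/ov5.png",np.hstack([cv2.resize(i,(int(i.shape[1]*400/i.shape[0]),400)) for i in (a,b)]))
cv2.imwrite("pics/ov5w.png",w)
E
```

```text
(no output)
```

View pics/ov5.png

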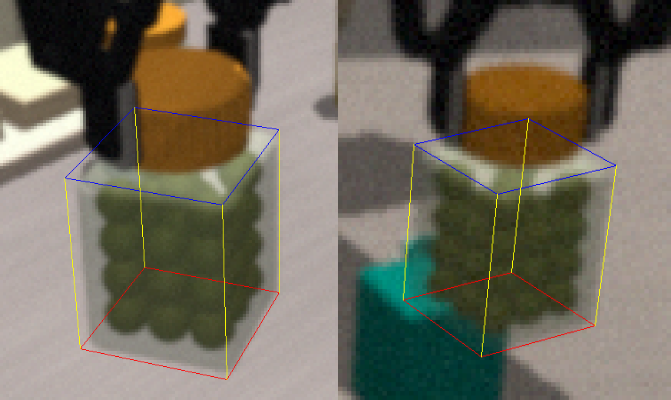

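View pics/ov5w.png

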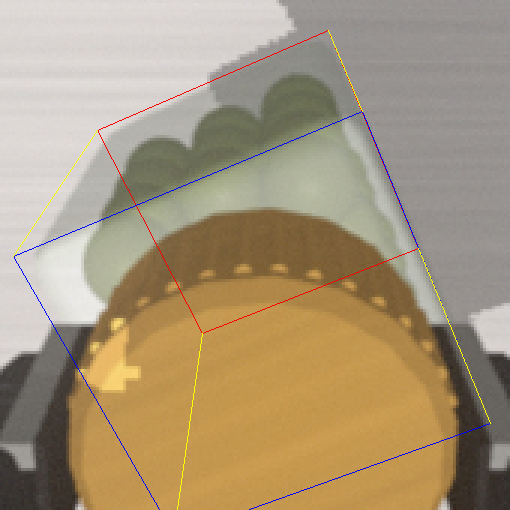

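>>> {"name": "play_rows", "arguments": {"moves": [[[0,1,0],[-0.01,0,-0.002],40],[[0,2,0],[-0.03,0,-0.007],40],[[0,3,0],[-0.06,0,-0.014],40],[[0,4,0],[-0.09,0,-0.021],40],[[0,5,0],[-0.12,0,-0.028],40]]}}

```text
time: 5.15
ee_pos: [0.4941, 0.0803, 0.2164]
tcp_rot: [-90.0, 0.0, 84.9]
wrist_force: [-0.2, 0.8, -5.0]
opening: 0.0586
```

```bash
python3 - <<'E'
from fit import *
B["scene"]=B["scene"]
def res3(p):
    r=[(proj(cs[n],corners(*p))-B[n]) for n in ("scene","side","wrist")]; r[0]=r[0][:3]
    return np.concatenate([x.ravel() for x in r])
s=least_squares(res3,[.56,-.19,.2]);print(s.x,np.degrees(s.x[2]),np.round(s.fun,1))
s=least_squares(lambda p:(proj(cs["scene"],corners(*p))-B["scene"])[:3].ravel(),[.56,-.19,.2]);print(s.x,np.round(s.fun,1))
E
```

```text
['scene', 'side', 'wrist'] [ 0.5605 -0.1945  0.2209] 12.656682022167438 [-0.6 -0.1 -0.2 -0.9  0.4 -0.2 -4.4  0.8 -0.9  0.2 -1.4  0.1 -1.4  0.1
 -1.9 -0.2 -0.8 -0.4 -1.   0.3 -0.9 -0.4 -0.7 -1.1]
['scene'] [ 0.5605 -0.1919  0.2415] 13.837583652768103 [ 0.1  0.2  0.4 -1.1  2.1 -0.7 -2.5  0.9]
['side'] [ 0.5584 -0.197   0.2164] 12.401404324830114 [ 0.5  0.1 -0.   0.  -0.  -0.  -0.5 -0.3]
['wrist'] [ 0.5617 -0.1951  0.2148] 12.307908419067125 [-0.3 -0.2  0.1  0.4  0.2  0.2 -0.1 -0.6]
turq [0.33946984 0.1955252  0.10352622] [0.38398642 0.04391598 0.10063008]
scene [361.5 172.5 388.5 195.5]
side [218.5 255.5 261.5 296.5]
cap [0.46631437 0.20063303 0.09052097] [-1.3 -0.9 -0.1  0.4 -0.7 -1.  -0.1  1.3]
[ 0.56079983 -0.19544135  0.21291358] 12.199049486764 [-0.9 -0.1 -0.5 -0.7 -0.3  0.  -0.7  0.1 -1.5 -0.1 -1.4 -0.2 -1.5 -0.3
 -1.  -0.  -0.5  0.6 -0.4  0.5 -0.8 -0.3]
[ 0.56166145 -0.19426547  0.20636753] [-0.3 -0.   0.2 -0.5  0.1  0.4]
```

>>> {"name": "play_rows", "arguments": {"moves": [[[0,1,0],[-0.035,0,-0.012],40],[[0,2,0],[-0.075,0,-0.025],40],[[0,3,0],[-0.115,0,-0.039],40],[[0,4,0],[-0.155,0,-0.052],40],[[0,5,0],[-0.19,0,-0.064],40]]}}

```text
time: 5.65
ee_pos: [0.5411, -0.1157, 0.2164]
tcp_rot: [-90.0, 0.0, 79.9]
wrist_force: [1.0, 1.0, -4.5]
opening: 0.0588
```

```bash
python3 - <<'E'
from ovl import *
from workcell import *
o=get_obs();print(o["time"],o["ee_pos"],o["tcp_rot"],o["wrist_force"],o["opening"],o["q"])
c=camera("wrist");cv2.imwrite("pics/w6.png",cv2.convertScaleAbs(c["img"][:,:,::-1],alpha=1.4))
E
```

```text
5.65 [ 0.5410674  -0.11565592  0.21635012] [-9.00169666e+01  2.26502624e-02  7.98603585e+01] [ 1.03670757  1.00805443 -4.5126723 ] 0.058764714579652426 [-1.20543187e+01  5.11667556e+00  8.56328287e+00  9.34288934e+01
 -2.20707406e-02 -1.91468398e+00]
```

View pics/w6.png

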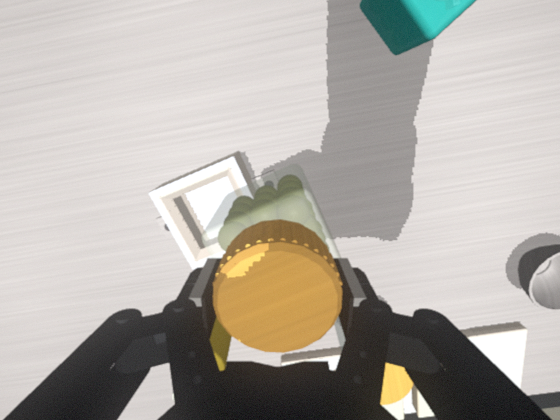

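>>> {"name": "play_rows", "arguments": {"moves": [[[0,0.5,0],[-0.03,0,-0.013],40],[[0,1,0],[-0.055,0,-0.0235],40],[[0,1.2,0],[-0.079,0,-0.0335],40],[[0,1.2,0],[-0.079,0.02,-0.0335],40],[[0,1.2,0],[-0.079,0.05,-0.0335],40]]}}

```text
time: 6.2
ee_pos: [0.561, -0.1983, 0.1671]
tcp_rot: [-90.2, 0.0, 78.7]
wrist_force: [-0.2, 1.2, -4.3]
opening: 0.0585
```

>>> {"name": "play_rows", "arguments": {"moves": [[[0,0,0],[0,0.01,0],40],[[0,0,0],[0,0.01,0],40],[[0,0,0],[0,0.01,0],40],[[0,0,0],[0,0.01,0],40],[[0,0,0],[0,0.01,0],40]]}}

```text
time: 6.7
ee_pos: [0.561, -0.1965, 0.1577]
tcp_rot: [-90.1, 0.0, 78.8]
wrist_force: [0.3, 1.3, -3.2]
opening: 0.0585
```

```bash
cat > look.py <<'E'
from ovl import *
from workcell import *
import sys,pickle
tag=sys.argv[1];yaw=float(sys.argv[2])
o=get_obs();print(o["time"],o["ee_pos"],o["tcp_rot"],o["wrist_force"],o["torque"],o["opening"])
x,y,z=o["ee_pos"]
d={n:camera(n) for n in ("side","scene","wrist")};pickle.dump(d,open(f"c{tag}.pkl","wb"))
a=ov(d["side"],(290,400,120,250),4,x,y,z-.088,yaw)
b=ov(d["scene"],(150,250,180,285),5,x,y,z-.088,yaw)
f=lambda c,x0,y0,k:((proj(c,sq(.5605,-.196,.045,12.3,.0525))-[x0,y0]+.5)*k).astype(int)
cv2.polylines(a,[f(d["side"],290,120,4)],True,(0,255,0),1);cv2.polylines(b,[f(d["scene"],150,180,5)],True,(0,255,0),1)
cv2.imwrite(f"pics/ov{tag}.png",np.hstack([cv2.resize(i,(int(i.shape[1]*430/i.shape[0]),430)) for i in (a,b)]))
w=ov(d["wrist"],(110,420,130,420),2,x,y,z-.088,yaw,1.3)
cv2.polylines(w,[f(d["wrist"],110,130,2)],True,(0,255,0),1)
cv2.imwrite(f"pics/ov{tag}w.png",w)
E
python3 look.py 7 12.3
```

```text
6.7 [ 0.56100017 -0.19653452  0.15769756] [-9.01161413e+01  1.74408247e-02  7.88102406e+01] [ 0.28925091  1.33003858 -3.21051171] [ 0.01702641 -0.00770503 -0.02244558] 0.05849867248522032
```

View pics/ov7.png

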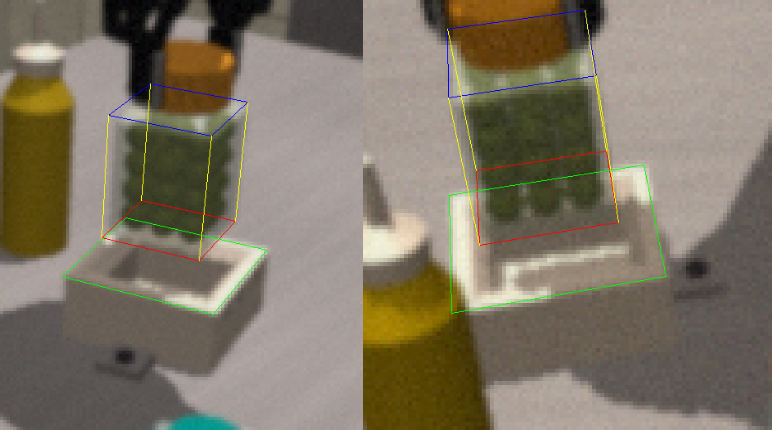

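View pics/ov7w.png

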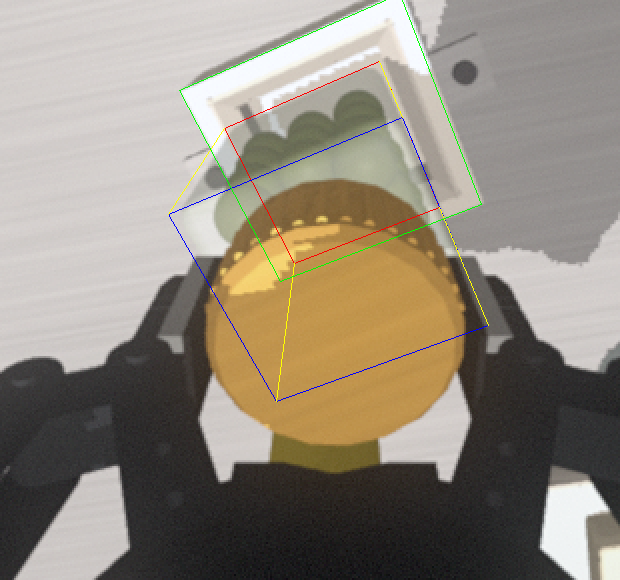

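>>> {"name": "play_rows", "arguments": {"moves": [[[0,0,0],[0,0.008,0],40],[[0,0,0],[0,0.016,0],40],[[0,0,0],[0,0.022,0],40],[[0,0,0],[0,0.028,0],40],[[0,0,0],[0,0.032,0],40]]}}

```text
time: 7.35
ee_pos: [0.5603, -0.1964, 0.1234]
tcp_rot: [-90.0, -0.0, 78.8]
wrist_force: [-1.4, 0.8, -2.7]
opening: 0.0586
```

```bash
python3 look.py 8 12.3
```

```text
7.35 [ 0.56033034 -0.19635977  0.12344806] [-8.99680019e+01 -1.22057087e-02  7.88000800e+01] [-1.38471789  0.83545286 -2.72204151] [ 0.09123983 -0.11858162 -0.05218838] 0.05859198648894917
```

View pics/ov8.png

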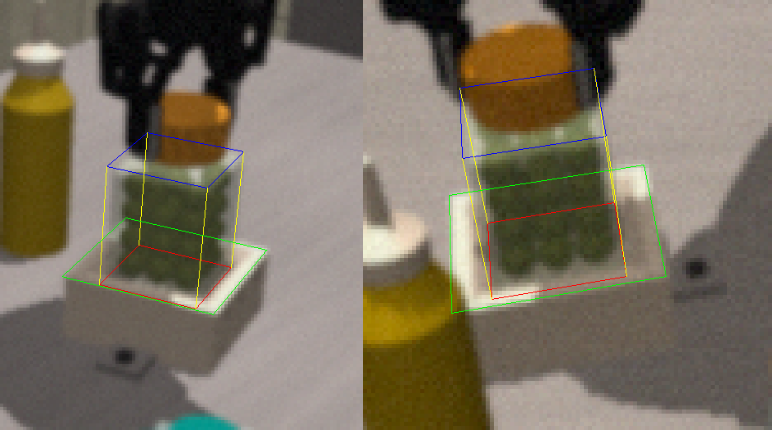

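View pics/ov8w.png

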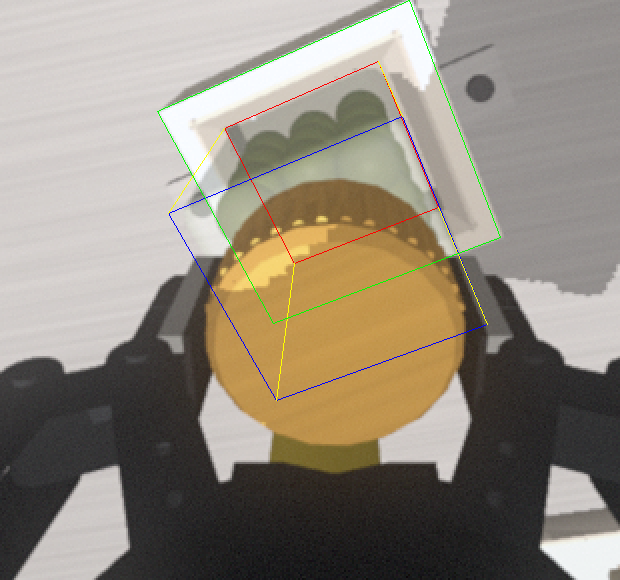

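>>> {"name": "play_rows", "arguments": {"moves": [[[0,0,0],[0,0.003,0],40],[[0,0,0],[0,0.006,0],40],[[0,0,0],[0,0.009,0],40],[[0,0,0],[0,0.012,0],40],[[0,0,0],[0,0.014,0],40]]}}

```text
time: 8.0
ee_pos: [0.5604, -0.1964, 0.1099]
tcp_rot: [-90.0, -0.0, 78.8]
wrist_force: [0.3, -0.2, -3.9]
opening: 0.059
```

```bash
python3 -c "
from workcell import *
o=get_obs();print(o['time'],o['ee_pos'],o['tcp_rot'],o['wrist_force'],o['torque'])"
```

```text
8.0 [ 0.56038937 -0.1964282   0.10988878] [-8.99838095e+01 -4.49231013e-03  7.88006635e+01] [ 0.27618349 -0.1849426  -3.86387351] [ 0.11839258 -0.04695957 -0.02142761]
```

>>> {"name": "play_rows", "arguments": {"moves": [[[0,0,0],[0,0.003,0],40],[[0,0,0],[0,0.006,0],40],[[0,0,0],[0,0.009,0],40],[[0,0,0],[0,0.011,0],40],[[0,0,0],[0,0.012,0],40]]}}

```text
time: 8.5
ee_pos: [0.5604, -0.1965, 0.098]
tcp_rot: [-90.0, -0.0, 78.8]
wrist_force: [0.5, 1.0, -4.1]
opening: 0.059
```

>>> {"name": "play_rows", "arguments": {"moves": [[[0,0,0],[0,0.001,0],40],[[0,0,0],[0,0.002,0],40],[[0,0,0],[0,0.003,0],40],[[0,0,0],[0,0.004,0],40],[[0,0,0],[0,0.004,0],40]]}}

```text
time: 9.0
ee_pos: [0.5607, -0.1966, 0.0962]
tcp_rot: [-90.1, 0.0, 78.8]
wrist_force: [-4.6, 2.5, 10.3]
opening: 0.0585
```

```bash
python3 look.py 9 12.3
```

```text
9.0 [ 0.56065061 -0.19664918  0.09621817] [-9.01073459e+01  2.97322605e-02  7.87932800e+01] [-4.63361901  2.5187927  10.31440302] [ 0.29454666  1.0119774  -0.03442119] 0.05848519583201213
```

View pics/ov9.png

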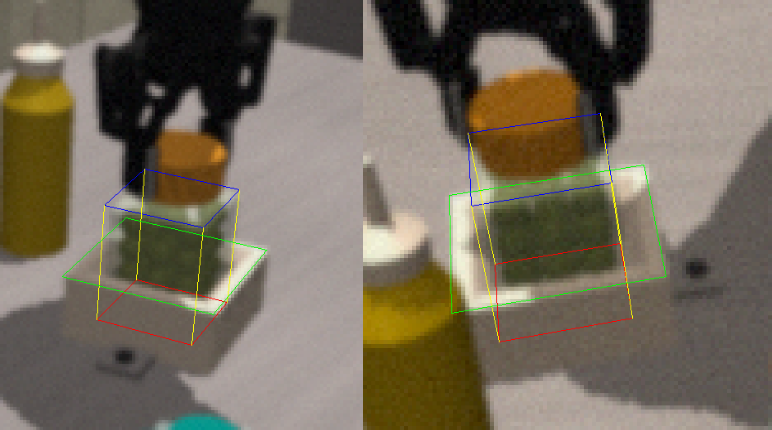

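View pics/ov9w.png

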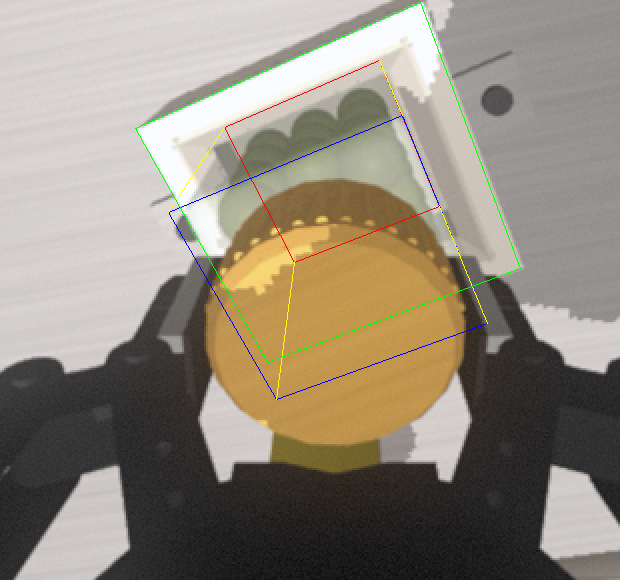

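>>> {"name": "play_rows", "arguments": {"moves": [[[0,0,0],[0,-0.002,0],40],[[0,0,0],[0,-0.003,0],60],[[0,0,0],[0,-0.003,0],95],[[0,0,0],[0,-0.003,0],95],[[0,0,0],[0,-0.003,0],95]]}}

```text
time: 9.65
ee_pos: [0.5606, -0.1966, 0.0974]
tcp_rot: [-90.0, 0.0, 78.8]
wrist_force: [-0.2, 0.3, 0.2]
opening: 0.081
```

```bash
python3 look.py 10 12.3; python3 - <<'E'
from capw import *
import pickle
d=pickle.load(open("c10.pkl","rb"))
print(fitcap(d["wrist"],(150,400,180,400),.129))
t=np.linspace(0,2*np.pi,100)
for n,r in (("side",(310,150,370,230)),("scene",(160,185,230,240))):
    hsv=cv2.cvtColor(d[n]["img"],cv2.COLOR_RGB2HSV); m=cv2.inRange(hsv,(5,150,40),(25,255,255))
    mm=np.zeros_like(m);x0,y0,x1,y1=r;mm[y0:y1,x0:x1]=m[y0:y1,x0:x1]
    ys,xs=np.nonzero(mm)
    q=proj(d[n],np.concatenate([np.c_[.5605+.03*np.cos(t),-.1965+.03*np.sin(t),np.full(100,z)] for z in (.099,.129)]))
    print(n,xs.min()-.5,xs.max()+.5,ys.min()-.5,ys.max()+.5,q.min(0),q.max(0))
E
```

```text
9.65 [ 0.56062294 -0.19655674  0.0973884 ] [-9.00200244e+01  4.29125806e-03  7.87983445e+01] [-0.22339613  0.32152191  0.24080884] [-0.01290907  0.00261519  0.07208739] 0.080959254676334
(array([ 0.56744308, -0.19680538]), array([-0.7388918 ,  0.73746308,  0.14946385]))
side 309.5 358.5 149.5 181.5 [328.0921568  158.62516492] [357.36263931 182.51975402]
scene 176.5 206.5 196.5 223.5 [174.68688267 195.6522049 ] [206.79689816 223.7718103 ]
```

View pics/ov10.png

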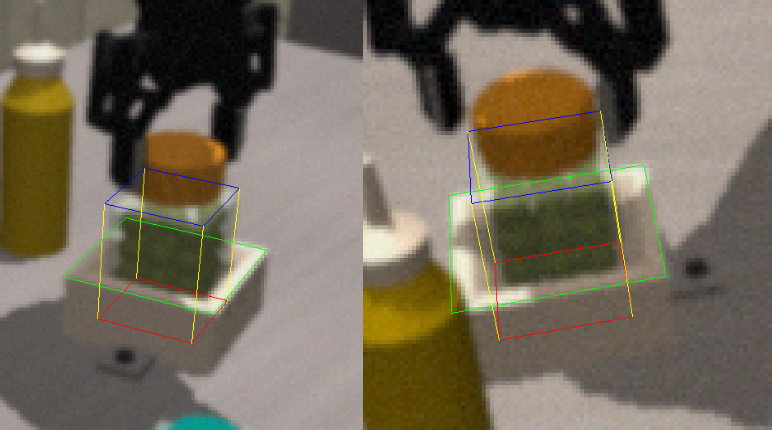

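View pics/ov10w.png

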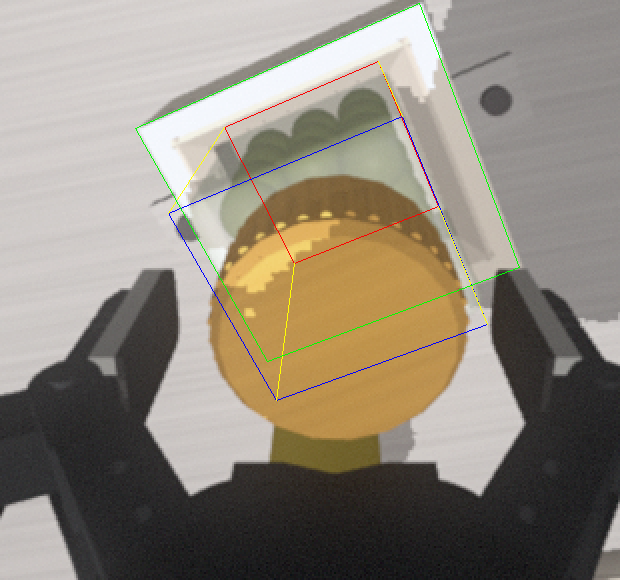

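```bash
python3 - <<'E'
from capw import *
import pickle
d=pickle.load(open("c10.pkl","rb"))
x,f=fitcap(d["wrist"],(150,400,180,349),.129)
print(x,f); v=x-np.array([.5606,-.1966]);a=np.radians(78.8)
print("tool x,z offset",v@[np.cos(a),np.sin(a)],v@[-np.sin(a),np.cos(a)])
d=pickle.load(open("c5.pkl","rb"))
x,f=fitcap(d["wrist"],(205,350,180,352),.248);v=x-np.array([.4656,.2018]);print(x,f,v)
E
```

```text
[ 0.55672091 -0.19469372] [-2.52961934  2.52463534  0.51371356]
tool x,z offset 0.0011165254447275264 0.0041754795248399035
[0.46255163 0.2031221 ] [-0.25251754  0.25207741  0.05135419] [-0.00304837  0.0013221 ]
```

>>> {"name": "play_rows", "arguments": {"moves": [[[0,0,0],[0,0,0],60],[[0,0,0],[0,0,0],40],[[0,0,0],[0,0,0],40],[[0,0,0],[0,0,0],40],[[0,0,0],[0,0,0],40]], "grip_force": 70}}

```text
time: 10.3
ee_pos: [0.5606, -0.1965, 0.0978]
tcp_rot: [-90.0, 0.0, 78.8]
wrist_force: [-0.7, 0.2, 4.4]
opening: 0.0585
```

```bash
python3 -c "
from workcell import *
o=get_obs();print(o['time'],o['ee_pos'],o['tcp_rot'],o['wrist_force'],o['torque'],o['q'])"
```

```text
10.3 [ 0.56064553 -0.19652049  0.0977529 ] [-9.00404639e+01  5.03521091e-03  7.88009683e+01] [-0.7340284   0.17344148  4.44844904] [ 0.07777549  0.14229858 -0.01278891] [-1.93172094e+01  1.03926284e+01  1.32043935e+00  8.08870415e+01
  7.29375140e-04 -8.11817922e+00]
```

>>> {"name": "play_rows", "arguments": {"moves": [[[0,-4,0],[0,0,0],40],[[0,-10,0],[0,0,0],40],[[0,-16,0],[0,0,0],40],[[0,-22,0],[0,0,0],40],[[0,-28,0],[0,0,0],40]]}}

```text
time: 10.8
ee_pos: [0.5609, -0.1962, 0.0977]
tcp_rot: [-90.1, -0.0, 107.0]
wrist_force: [1.5, 3.4, 5.1]
opening: 0.0587
```

```bash
python3 look.py 11 12.3
```

```text
10.8 [ 0.56093502 -0.19615651  0.09773594] [-9.00787189e+01 -1.00084359e-02  1.07037247e+02] [1.5354535  3.40829734 5.09627915] [ 0.52025985 -0.2009631  -0.35998587] 0.05866019468663892
```

View pics/ov11w.png

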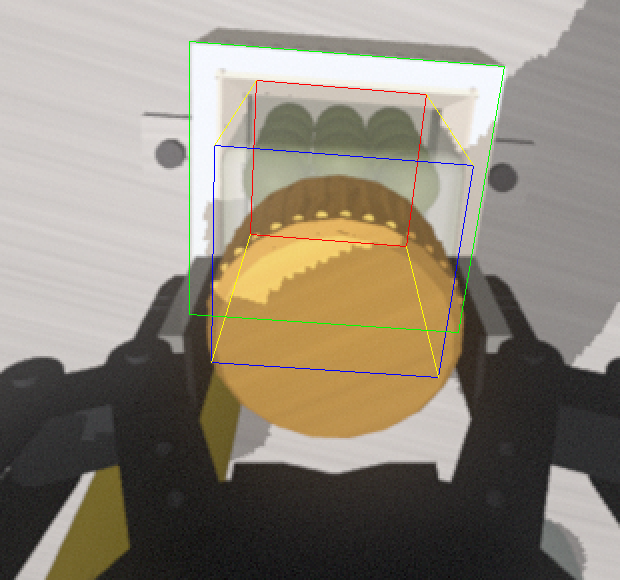

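>>> {"name": "play_rows", "arguments": {"moves": [[[0,-7,0],[0,0,0],40],[[0,-14,0],[0,0,0],40],[[0,-21,0],[0,0,0],40],[[0,-28,0],[0,0,0],40],[[0,-34,0],[0,0,0],40]]}}

```text
time: 11.45
ee_pos: [0.5611, -0.1958, 0.0978]
tcp_rot: [-90.1, 0.0, 141.0]
wrist_force: [1.5, 6.1, 5.7]
opening: 0.0586
```

```bash
python3 look.py 12 16
```

```text
11.45 [ 0.56108041 -0.1957742   0.09779388] [-9.01137160e+01  2.38004181e-02  1.40986878e+02] [1.51025623 6.07450041 5.68492641] [ 1.04973108 -0.27598435 -0.30841166] 0.0586117816990661
```

View pics/ov12w.png

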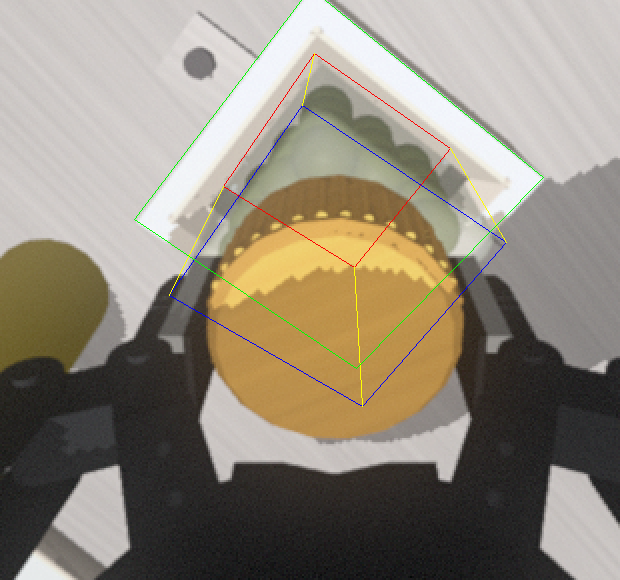

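>>> {"name": "play_rows", "arguments": {"moves": [[[0,-4,0],[0,0,0],40],[[0,-8,0],[0,0,0],40],[[0,-12,0],[0,0,0],40],[[0,-13,0],[0,0,0],40],[[0,-13,0],[0,0,0],40]]}}

```text
time: 12.1
ee_pos: [0.5611, -0.1957, 0.0978]
tcp_rot: [-90.1, 0.0, 153.8]
wrist_force: [1.2, 5.1, 5.2]
opening: 0.0584
```

>>> {"name": "play_rows", "arguments": {"moves": [[[0,0,0],[0,-0.002,0],40],[[0,0,0],[0,-0.004,0],40],[[0,0,0],[0,-0.006,0],40],[[0,0,0],[0,-0.008,0],40],[[0,0,0],[0,-0.008,0],40]]}}

```text
time: 12.6
ee_pos: [0.5606, -0.1966, 0.1058]
tcp_rot: [-90.0, 0.0, 153.8]
wrist_force: [-1.1, 1.0, -0.5]
opening: 0.0583
```

```bash
python3 look.py 13 15
```

```text
12.6 [ 0.5605889  -0.19660202  0.10581773] [-8.99997914e+01  3.23363713e-02  1.53789806e+02] [-1.08219195  1.04981076 -0.48729336] [0.24728915 0.00218112 0.02200858] 0.05833584536681216
```

View pics/ov13.png

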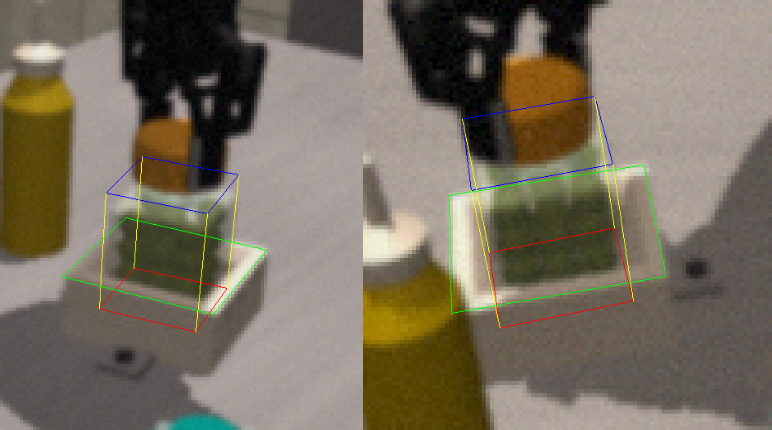

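>>> {"name": "play_rows", "arguments": {"moves": [[[0,0,0],[0,-0.006,0],40],[[0,0,0],[0,-0.013,0],40],[[0,0,0],[0,-0.02,0],40],[[0,0,0],[0,-0.026,0],40],[[0,0,0],[0,-0.028,0],40]]}}

```text
time: 13.25
ee_pos: [0.5609, -0.1967, 0.1345]
tcp_rot: [-90.0, 0.1, 153.8]
wrist_force: [0.0, -0.2, -0.1]
opening: 0.0583
```

>>> {"name": "play_rows", "arguments": {"moves": [[[0,0,0],[0,0,0],40],[[0,0,0],[0,0,0],40],[[0,0,0],[0,0,0],40],[[0,0,0],[0,0,0],40],[[0,0,0],[0,0,0],40]]}}

```text
time: 13.75
ee_pos: [0.5604, -0.1964, 0.1331]
tcp_rot: [-90.0, -0.0, 153.8]
wrist_force: [0.3, 0.1, -0.4]
opening: 0.0583
```

```bash
python3 - <<'E'
from h import *
from workcell import *
o=get_obs();print(o["time"],o["ee_pos"],o["tcp_rot"],o["wrist_force"],o["opening"])
a,b=camera("side"),camera("scene")
i=cv2.resize(cv2.convertScaleAbs(a["img"][110:250,280:400,::-1],alpha=1.5),None,fx=3.3,fy=3.3,interpolation=3)
j=cv2.resize(cv2.convertScaleAbs(b["img"][150:290,140:260,::-1],alpha=1.5),None,fx=3.3,fy=3.3,interpolation=3)
cv2.imwrite("pics/fin.png",np.hstack([i,j])); cv2.imwrite("pics/finscene.png",b["img"][:,:,::-1])
E
```

```text
13.75 [ 0.5603827  -0.19642878  0.13307524] [-8.99984902e+01 -1.80747046e-02  1.53800900e+02] [ 0.25813942  0.10161374 -0.41885777] 0.05828619926895879
```

View pics/fin.png

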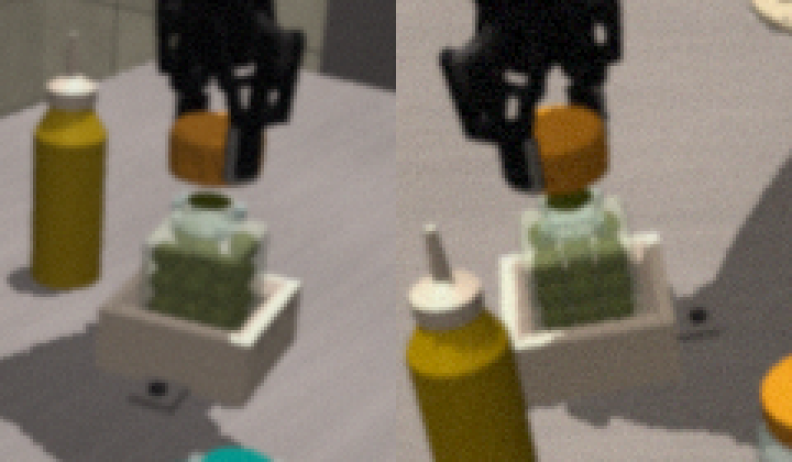

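View pics/finscene.png

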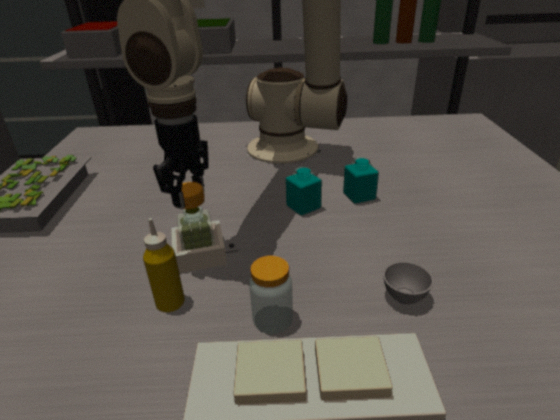

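```bash
python3 - <<'E'
from h import *
from workcell import *
a,b=camera("side"),camera("scene")
print(proj(a,[[.5605,-.1965,.113]]),(208/3.3+280,202/3.3+110),proj(a,[[.5605,-.1965,.121]]))
print(tri([a,b],[(208/3.3+280,202/3.3+110),(568/3.3-120+140,199/3.3+150)]))
E
```

```text
[[342.52581448 170.75083596]] (343.030303030303, 171.21212121212122) [[342.81691671 167.2941403 ]]
[ 0.55911195 -0.19536387  0.11184681]
```

The jar's mouth measures at z of about 112 mm, and 113 mm is expected when it sits on the well floor, so it is fully seated. I'm handing the job in.

```bash
python3 -c "
from workcell import *
job_done()
o=get_obs();print(o['time'],o['ee_pos'],o['wrist_force'],o['opening'])"
```

```text
the job is handed in; nothing more can be done
the job is handed in; nothing more can be done
```

I carried the square olive jar by its cap to the brace, turned it about 11° to line up, and lowered it to the well floor. I then let go, regripped the cap, unscrewed it 75° anticlockwise and lifted it straight up 35 mm. The job was handed in at about 13.9 s.

Last checks:
- **Cap:** still gripped and level (opening 58 mm, tilt under 0.1°). Its rim is about 21 mm above the jar's mouth by dead reckoning. The wrist carries only about the cap's own weight.
- **Jar:** standing in the brace, with its mouth measured at z of about 112 mm. Fully seated would be 113 mm, so that agrees within the camera calibration.
- **Other things:** in the last picture the bystanders and turquoise jars look unmoved.

Two things were less exact:
- **Jar turn in the well:** the jar turned about 3° in the well's clearance while I unscrewed, so the thread itself turned about 72° (1.25 rad). I judged that angle by eye.
- **Wrist camera:** it read about 2.4 mm off along one axis against the other two cameras. I allowed for that in the cap position; the brace position is an average over all three cameras.

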